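Switch on the under-shelf bench light and set its dimmer

ROBOT

A 6-joint arm with a two-finger parallel gripper is mounted at the origin on the work surface. World frame = base frame: x ahead of the robot, y to its left, z up, the work surface at z = 0. Lengths are in m, angles in degrees, forces in N, time in s.
With the tool pointing down it reaches from about 0.375 to 0.9 m from the base axis. Payload 3.1 kg.
Tool frame: the origin (TCP) lies midway between the tips of the shut fingers; the grasp point (between the pads) lies bot.hold_point_z behind it (bot.hold_point_z is the distance from the TCP to the grasp point, in m); z points along the fingers, y is the direction in which the jaws open and shut (so a half turn about z gives the same grasp; the last joint's range is limited). The gripper opens to 87 mm and grips with 3 to 60 N. Pads are 19 mm wide; open, the fingers measure 117 mm over their backs; the gripper's body (75 mm by 190 mm) begins 51 mm behind the grasp point.
Start: joints at [66.377, 30.224, 82.088, -0, 67.689, -10.227], TCP at [0.145, 0.608, 0.223] pointing down, gripper open.
Joint ranges: [-176.69, 176.69], [-43.24, 126.21], [12.49, 139.97], [-82, 262], [0, 151.66], [-163.58, 163.58]. Speed limits (degrees/s): [159.86, 159.86, 180, 180, 180, 180].

INTERFACE

Orientations are given as a 3x3 rotation matrix whose columns are the frame's x, y, z axes.
In Python, from rig import bot, vision, order gives the robot as it stands. The module is installed in compiled form; this text tells all that it offers.
- The arm moves only by the tool move_arm, never from a script. Its argument "moves" is a list of rows, each an object of numbers: "hand": the finger opening in mm, from 0 to 87; "x", "y", "z": the shift along the tool's x, y, z in units of 25 mm (1.0 is 25 mm); "wx", "wy", "wz": the turn, a rotation vector about the tool's x, y, z in degrees. In form: [{"hand": .., "x": .., "y": .., "z": .., "wx": .., "wy": .., "wz": ..}, ...]. A call has 1 to 20 rows; each row shifts and turns the commanded pose from where the row before left it, along the tool's axes as they then stand; what a row does not reach is not made up. A row lasts 1/10 s, in which the tool goes at most 50 mm and 8.59 degrees, less where a joint would pass 70% of its speed; a pose out of reach is approached as far as the arm can. A call is refused whole if a number of a shift passes 1 or a number of a turn 8.59, either way. A call with a gripper value outside its range is refused whole. The fingers move at their own pace and stop on an object; the grip force is fixed at half the most. Time passes only in rows, so rows that do not move let the fingers close. It gives the time, the measured TCP pose, the force and the opening at its end, in the units of the state.
- bot.read_state(): the state, without advancing time (a new reading comes with each control period).
- vision.capture(name): name is "scene" or "top" or "wrist"; returns a dict with "image" (420x560x3 uint8, red, green, blue), "z_map" (420x560 float32, m along the optical axis (not along the pixel's ray), 0 where there is no reading), "fx", "fy", "cx", "cy" (pixels), "k1" (the pictures are not rectified: a ray, as slopes to the right and down, at radius r is drawn at 1 + k1 r^2 times it, then the intrinsics apply), "pose" (4x4, takes a point from camera to world coordinates); the wrist camera has in their place "hand_eye" (4x4, takes a point from camera to tool coordinates, whose origin is the TCP and whose axes are the flange's). Camera axes: x right, y down, z forward; pixel columns grow to the right and rows downward; lengths in m; the calibration is good to about 2 mm. A picture is of the moment at which its call begins: read the wrist's pose just before it.
- order.hand_in(): hands the job in, once; it reports no verdict.
The state is a dict: "time_s": time; "joint_positions": joint angles; "qvel": joint speeds; "tau": joint torques, N m; "position": TCP position; "tcp_rot": TCP orientation; "force": force on the tool from outside, world axes, zero at the start; "moment": the same for the moment, N m; "opening": opening from 0.0 (shut) to 1.0 (fully open).
Only numpy, scipy, OpenCV 4.12 (cv2) and the standard library are available. Lean on these libraries where they do the work, as an engineer would, in place of code of your own. Each camera call takes 0.05 s, during which the arm holds its last target.

TASK

Get the light under the little instrument shelf ready for looking at the board: flip the toggle on the rust-red supply box fully over to its green side, and turn the round dimmer dial under the front of the shelf until the green mark on its rim stands at the dark index line on the shelf's edge. Either may be done first; do not shift or knock over the loose things on the bench.

Things in the scene. Friction and masses are not known exactly. Their poses are not given: they have to be found in the camera images.
- light_stand: Fixed light stand. Origin on the bench straight below the dial's axis, z up, x from the shelf's front towards the post. Steel base plate 200 mm wide, 10 mm thick, x 30 to 300 mm; 40 mm square post at x 255 mm, 446 mm tall, holding a pale grey sheet-steel shelf out to -x, underside 270 mm above the bench. LED batten 20 mm deep under the shelf at x 78 to 106 mm; the space round the dial is free
- index (a point): Dark index line, 3 mm wide, in the middle of the shelf's front edge (stand x = -11 mm), on its top and edge face; the point is the top of that edge. The shelf is 5 mm thick, its front edge 70 mm wide with corners cut at 45 degrees, 130 mm wide from stand x 19 mm on; its top is empty to x 90 mm (then side lips 19 mm high, and a meter 80 mm high from x 150 mm)
- dial_centre (a point): Centre of the black knurled dimmer dial, 52 mm across, 22 mm tall, axis vertical, hanging under the shelf on a round grey body 38 mm across and 28 mm tall. Its top is 29 mm and its centre 40 mm below the shelf's underside (230 mm above the bench). 15 mm of it stands out in front of the shelf's edge, so its top rim is seen from above. The point's frame turns with it
- dimmer (a joint): Dial angle, rad: 0 dark to 4.71 full, with stops. It grows as the dial turns anticlockwise seen from above (the rim in front of the edge moves to -y of the stand, the robot's right). At 3.00 the middle of the green mark (10 mm wide on top and side of the rim, about 0.2 rad each way) is at the index line; other ticks are white. Friction 0.04 N m, stays where left. Starts between 1.6 and 2.5
- supply_box: Fixed rust-red supply box 120 x 110 mm, top at 61 mm, left or right of the stand; origin under its centre. On top (mm): toggle in the middle, green square at x 30, white square at x -30, red and black terminals 18 high at x 30, y -34 and 34, black fuse cap 12 high at x -34, y 34, green pilot lamp 10 high at x -34, y -34
- toggle_pivot (a point): Pivot of the toggle, on the box's middle, 67 mm above the bench
- toggle_tip (a point): End of the toggle's steel bat, 38 mm from the pivot; the bat is 10 mm thick over its outer half
- toggle (a joint): Angle of the toggle, rad: 0 off, leaning 0.3 rad towards the white square (-x of the box); 0.6 on, leaning 0.3 rad towards the green square (+x of the box); stops at both ends, stays where it is left, under 2 N at the tip moves it
- resistance_box: Fixed grey box of the same size with four black knobs, 77 mm tall in all, on the other side of the stand; a bystander; origin under its centre
- board: Loose bystander on the stand's base plate below the batten: circuit board on a carrier 100 x 75 mm, 29 mm high; origin under its centre
- screwdriver: Loose bystander: green-handled screwdriver 170 mm long, lying; origin under its middle
- heat_sink: Loose bystander: finned aluminium heat sink 70 x 50 x 33 mm; origin under its centre
- capacitor: Loose bystander: upright blue capacitor can, 35 mm across, 47 mm high; origin under its centre
- meter: Loose bystander: grey hand-held meter lying on its back, 80 x 150 x 36 mm; origin under its centre
- bobbin: Loose bystander: upright copper-wound bobbin 56 mm across, 46 mm high; origin under its centre
Mind the look-alikes: they are no part of the job. Several things look just like the supply_box: the one meant starts farthest to the robot's left.

How it is judged:
By the outcome, as a careful person would: the job done as asked, in the order asked, and still so for the second after the job is handed in, with the robot touching nothing.
It also fails if it takes over 72 s, if anything falls off the work surface, if the arm or the gripper's body presses on something with over 40 N, if the wrist force passes 120 N, or if a joint passes its speed limit or range.

## Working session

There is one attempt and no reset: what is moved stays moved. The work goes in short steps, Python scripts to look and compute and a tool call to move; the robot and the scene stay as the last step left them, time stands still between calls to the robot, and variables do not carry over. Pictures are saved under pics/ and viewed, and the job is handed in when it is done.

Besides the shell and the picture viewer there is one more tool, called after "Emit:" as name([rows], argument=value, ...), one row to a line, values as JSON. move_arm: Moves the arm, as the interface text tells. Its arguments: {"type":"object","properties":{"moves":{"type":"array"}},"required":["moves"]}

```bash
mkdir -p pics
python3 - <<'E'
from rig import bot, vision
import cv2,pickle
s=bot.read_state(); print(s, bot.hold_point_z)
for n in ["scene","top","wrist"]:
    c=vision.capture(n); pickle.dump(c,open(f'{n}0.pkl','wb'))
    cv2.imwrite(f'pics/{n}0.png',c['image'][:,:,::-1])
    print(n,c['fx'],c['fy'],c['cx'],c['cy'],c['k1'],c.get('pose',c.get('hand_eye')))
E
```

```text
{'time_s': 0.0, 'joint_positions': array([ 6.63778558e+01,  3.02791329e+01,  8.21560116e+01, -1.71250306e-03,
        6.76872098e+01, -1.02282293e+01]), 'qvel': array([ 0.03443983,  0.05306014, -0.07275975, -0.05034832,  0.00174951,
       -0.0488478 ]), 'tau': array([ 9.29249436e-04, -4.40049040e+01, -1.76594031e+01,  6.31389976e-02,
        5.81786467e-02, -1.94205504e-04]), 'position': array([0.14447394, 0.60733166, 0.22157191]), 'tcp_rot': array([[-9.72802975e-01,  2.31632647e-01, -8.30360272e-04],
       [ 2.31633867e-01,  9.72801048e-01, -1.96762497e-03],
       [ 3.52009164e-04, -2.10645098e-03, -9.99997719e-01]]), 'force': array([-0.06322978, -0.61830256,  0.02395908]), 'moment': array([-4.79336074e-02,  3.83667119e-02,  3.18107688e-06]), 'opening': 0.995961891460456} 0.0187
scene 478.9067909339512 478.9067909339512 281.8110370067079 214.22531899839933 -0.0004529295736237662 [[-0.84429864  0.40997084 -0.3450851   1.00059267]
 [ 0.53572622  0.66082421 -0.52565081  0.77475628]
 [ 0.01253909 -0.6286774  -0.77756511  1.32305792]
 [ 0.          0.          0.          1.        ]]
top 542.8287414282158 542.8287414282158 276.44018037662016 209.85875243964207 -0.01859687137144141 [[ 1.31046396e-02 -9.89300836e-01  1.45300121e-01  2.62683790e-01]
 [-9.99914070e-01 -1.30161035e-02  1.56002271e-03  5.56511000e-04]
 [ 3.47909638e-04 -1.45308079e-01 -9.89386396e-01  1.63610434e+00]
 [ 0.00000000e+00  0.00000000e+00  0.00000000e+00  1.00000000e+00]]
wrist 374.0427119551976 374.0427119551976 270.11255701415115 202.0802217951798 -0.09581307489818532 [[-1.21406965e-05 -9.58193195e-01 -2.86122005e-01  7.89435275e-02]
 [ 1.00000000e+00 -1.17031566e-05 -3.23921779e-06 -5.11921918e-04]
 [-2.44734189e-07 -2.86122005e-01  9.58193195e-01 -1.63083998e-01]
 [ 0.00000000e+00  0.00000000e+00  0.00000000e+00  1.00000000e+00]]
```

View pics/top0.png

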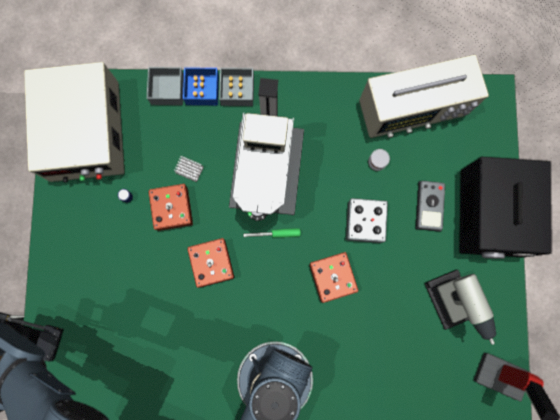

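View pics/scene0.png

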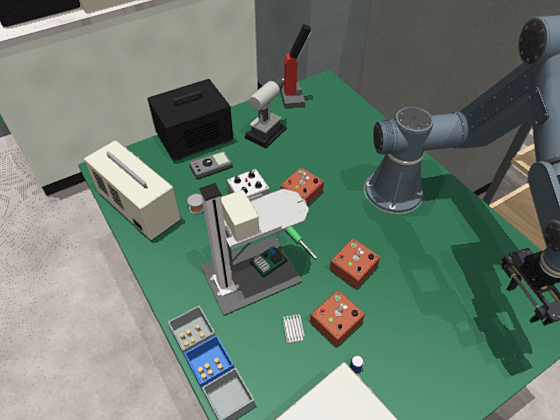

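View pics/wrist0.png

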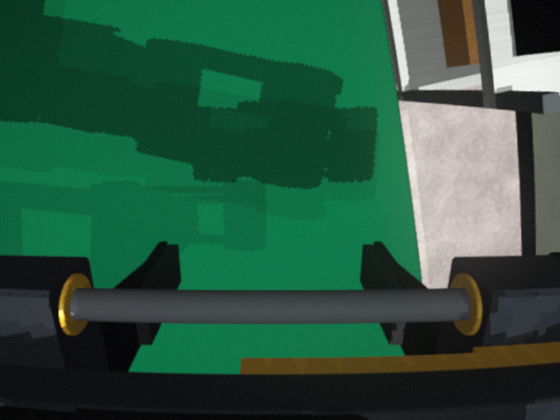

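The top view shows three red boxes. The leftmost is at about (170,207). The shelf front and dial are at about (257,215). I'll zoom in and measure.

```bash
cat > h.py <<'E'
import numpy as np,cv2,pickle
def pix2w(c,u,v,z=None,T=None):
    """world point of pixel; by depth if z None else intersect plane z"""
    T=c['pose'] if T is None else T
    K=np.array([[c['fx'],0,c['cx']],[0,c['fy'],c['cy']],[0,0,1]])
    p=cv2.undistortPoints(np.array([[[u,v]]],float),K,np.array([c['k1'],0,0,0.])).ravel()
    d=T[:3,:3]@np.array([p[0],p[1],1])
    if z is None:
        return T[:3,3]+d*c['z_map'][int(round(v)),int(round(u))]
    return T[:3,3]+d*(z-T[2,3])/d[2]
def w2pix(c,P,T=None):
    T=c['pose'] if T is None else T
    q=T[:3,:3].T@(np.asarray(P)-T[:3,3]); x,y=q[:2]/q[2]; f=1+c['k1']*(x*x+y*y)
    return c['fx']*x*f+c['cx'],c['fy']*y*f+c['cy']
def zoom(c,u0,v0,w,h,s,fn):
    im=c['image'][v0:v0+h,u0:u0+w,::-1]; cv2.imwrite(fn,cv2.resize(im,None,fx=s,fy=s,interpolation=cv2.INTER_CUBIC))
E
python3 - <<'E'
from h import *
c=pickle.load(open('top0.pkl','rb'))
zoom(c,220,100,100,140,4,'pics/z1.png'); zoom(c,140,175,70,60,10,'pics/z2.png')
E
```

```text
(no output)
```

View pics/z1.png

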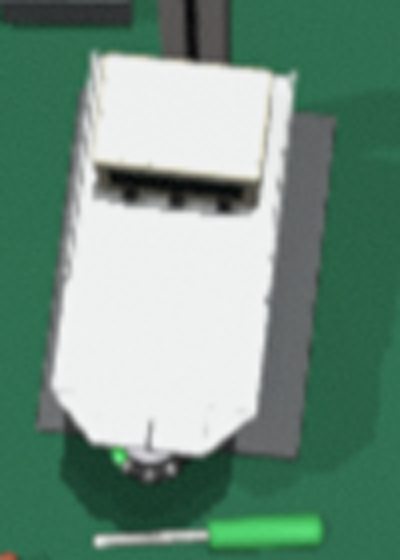

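View pics/z2.png

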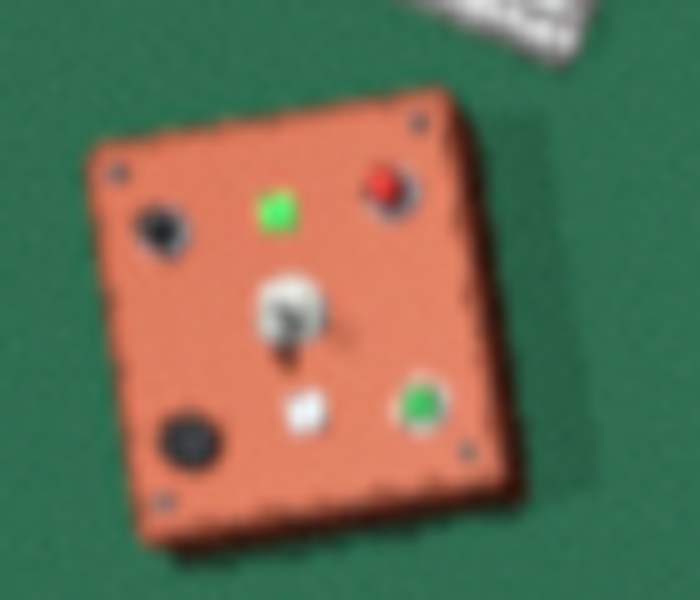

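Run:
```python
from h import *
c=pickle.load(open('top0.pkl','rb'))
def z1(x,y): return 220+(x+.5)/4-.5,100+(y+.5)/4-.5
def z2(x,y): return 140+(x+.5)/10-.5,175+(y+.5)/10-.5
f=lambda p:np.round(p,4)
g=pix2w(c,*z2(278,212),z=.061);w=pix2w(c,*z2(305,412),z=.061)
print('green',f(g),'white',f(w),'mid',f((g+w)/2),'yaw',np.degrees(np.arctan2(*(g-w)[[1,0]])),np.linalg.norm(g-w))
print('boxdepth',pix2w(c,*z2(278,212))[2],pix2w(c,*z2(305,412))[2])
for n,p in dict(red=(383,185),black=(160,230),fuse=(190,440),lamp=(422,403)).items(): print(n,f(pix2w(c,*z2(*p),z=.071)))
for n,p in dict(cL=(97,442),cR=(207,455),sL=(52,385),sR=(258,413),idx0=(150,421),idx1=(149,446),lip0=(93,60),lip1=(296,80)).items(): print(n,f(pix2w(c,*z1(*p),z=.275)),pix2w(c,*z1(*p))[2])
for n,p in dict(scrL=(97,541),scrR=(322,530)).items(): print(n,f(pix2w(c,*z1(*p),z=.01)))
for n,p in dict(green=(120,455),w1=(133,470),w2=(153,474),w3=(173,466)).items(): print(n,f(pix2w(c,*z1(*p),z=.241)),pix2w(c,*z1(*p))[2])
```

```text
green [0.5318 0.325  0.061 ] white [0.4725 0.3145 0.061 ] mid [0.5021 0.3197 0.061 ] yaw 9.98192088917244 0.06023762272549356
boxdepth 0.06558493052603431 0.06423258856502989
red [0.5385 0.2924 0.071 ]
black [0.5243 0.3572 0.071 ]
fuse [0.4625 0.3457 0.071 ]
lamp [0.4742 0.2785 0.071 ]
cL [0.4608 0.0852 0.275 ] 0.27397328380497576
cR [0.4534 0.0154 0.275 ] -0.004019766133220859
sL [0.4971 0.1146 0.275 ] 0.2763032856051788
sR [ 0.4808 -0.0166  0.275 ] 0.010228112805596767
idx0 [0.4747 0.0519 0.275 ] 0.2786183860984952
idx1 [0.4587 0.0522 0.275 ] 0.27715169785915483
lip0 [0.712  0.0933 0.275 ] 0.28989816897491893
lip1 [ 0.7002 -0.0389  0.275 ] -0.005246908010109408
scrL [0.4242 0.1001 0.01  ]
scrR [ 0.4347 -0.069   0.01  ]
green [0.4574 0.0722 0.241 ] 0.24122970907124852
w1 [0.4477 0.0636 0.241 ] 0.24382909890488613
w2 [0.4453 0.0506 0.241 ] 0.2441285144153129
w3 [0.4507 0.0377 0.241 ] 0.23833167733088634
```

Emit:
move_arm([
  {"hand": 0, "wz": -7.8},
  {"hand": 0, "wz": -7.8},
  {"hand": 0, "wz": -7.8},
  {"hand": 0},
])

```text
schema error: expected keys hand, x, y, z, wx, wy, wz
```

```bash
cat >> h.py <<'E'
def rel(P):
    from rig import bot
    s=bot.read_state(); R=s['tcp_rot']; d=R.T@(np.array(P)-s['position'])/.025
    print('t',s['time_s'],'pos',np.round(s['position'],4),'F',np.round(s['force'],2),'toolx yaw',round(np.degrees(np.arctan2(R[1,0],R[0,0])),2),'tilt',np.round(R[:2,2],4),'open',round(s['opening'],3))
    print('shift units',np.round(d,3))
def box(p): # supply box frame mm -> world
    a=np.radians(10);p=np.array(p)/1000; return np.array([.5021+np.cos(a)*p[0]-np.sin(a)*p[1],.3197+np.sin(a)*p[0]+np.cos(a)*p[1],p[2]])
E
python3 - <<'E'
from h import *
rel(box([-48,0,160]))
c=pickle.load(open('top0.pkl','rb'))
for n,p in dict(tip=[-11.2,0,103],piv=[0,0,67]).items():
    u,v=w2pix(c,box(p)); print(n,(u-140+.5)*10-.5,(v-175+.5)*10-.5)
print(pix2w(c,91,180,z=.2),pix2w(c,115,172,z=.2),[pix2w(c,u,v) for u,v in ((100,165),(118,165),(60,170))])
E
```

```text
t 0.15 pos [0.1446 0.6075 0.2218] F [-0.85  0.64 -0.65] toolx yaw 166.6 tilt [-0.0007 -0.0015] open 0.998
shift units [-14.819  -8.643   2.481]
tip 267.95144225643594 327.55334699793747
piv 287.54165431233116 308.65739825020523
[0.54851997 0.50481564 0.2       ] [0.5713815  0.44101701 0.2       ] [array([0.60166651, 0.49974845, 0.14997891]), array([0.61907949, 0.47124275, 0.07648659]), array([0.5883563 , 0.61609645, 0.13897885])]
```

Emit:
move_arm([
  {"hand": 0, "x": 0, "y": 0, "z": 0, "wx": 0, "wy": 0, "wz": -7.8},
  {"hand": 0, "x": 0, "y": 0, "z": 0, "wx": 0, "wy": 0, "wz": -7.8},
  {"hand": 0, "x": 0, "y": 0, "z": 0, "wx": 0, "wy": 0, "wz": -7.8},
  {"hand": 0, "x": 0, "y": 0, "z": 0, "wx": 0, "wy": 0, "wz": 0},
])

```text
time_s: 0.55
position: [0.1446, 0.6077, 0.2221]
tcp_rot: [[-0.985, -0.173, -0.0], [-0.173, 0.985, -0.001], [0.0, -0.001, -1.0]]
force: [-1.1, 0.5, 0.1]
opening: 0.718
```

Run:
```python
from h import *
rel(box([-70,0,200]))
```

```text
t 0.55 pos [0.1446 0.6077 0.2221] F [-1.07  0.47  0.08] toolx yaw -170.01 tilt [-0.0004 -0.0008] open 0.718
shift units [ -9.283 -13.826   0.892]
```

Emit:
move_arm([
  {"hand": 0, "x": -0.66, "y": -0.99, "z": 0.06, "wx": 0, "wy": 0, "wz": 0},
  {"hand": 0, "x": -0.66, "y": -0.99, "z": 0.06, "wx": 0, "wy": 0, "wz": 0},
  {"hand": 0, "x": -0.66, "y": -0.99, "z": 0.06, "wx": 0, "wy": 0, "wz": 0},
  {"hand": 0, "x": -0.66, "y": -0.99, "z": 0.06, "wx": 0, "wy": 0, "wz": 0},
  {"hand": 0, "x": -0.66, "y": -0.99, "z": 0.06, "wx": 0, "wy": 0, "wz": 0},
  {"hand": 0, "x": -0.66, "y": -0.99, "z": 0.06, "wx": 0, "wy": 0, "wz": 0},
  {"hand": 0, "x": -0.66, "y": -0.99, "z": 0.06, "wx": 0, "wy": 0, "wz": 0},
  {"hand": 0, "x": -0.66, "y": -0.99, "z": 0.06, "wx": 0, "wy": 0, "wz": 0},
  {"hand": 0, "x": -0.66, "y": -0.99, "z": 0.06, "wx": 0, "wy": 0, "wz": 0},
  {"hand": 0, "x": -0.66, "y": -0.99, "z": 0.06, "wx": 0, "wy": 0, "wz": 0},
  {"hand": 0, "x": -0.66, "y": -0.99, "z": 0.06, "wx": 0, "wy": 0, "wz": 0},
  {"hand": 0, "x": -0.66, "y": -0.99, "z": 0.06, "wx": 0, "wy": 0, "wz": 0},
  {"hand": 0, "x": -0.66, "y": -0.99, "z": 0.06, "wx": 0, "wy": 0, "wz": 0},
  {"hand": 0, "x": -0.66, "y": -0.99, "z": 0.06, "wx": 0, "wy": 0, "wz": 0},
  {"hand": 0, "x": 0, "y": 0, "z": 0, "wx": 0, "wy": 0, "wz": 0},
])

```text
time_s: 2.05
position: [0.4352, 0.3048, 0.2014]
tcp_rot: [[-0.986, -0.167, 0.002], [-0.167, 0.986, -0.0], [-0.002, -0.001, -1.0]]
force: [0.2, -0.8, 0.2]
opening: 0.005
```

```bash
cat >> h.py <<'E'
def wrist(tag):
    from rig import bot,vision
    s=bot.read_state(); c=vision.capture('wrist')
    T=np.eye(4);T[:3,:3]=s['tcp_rot'];T[:3,3]=s['position'];c['pose']=T@c['hand_eye']
    pickle.dump(c,open(f'{tag}.pkl','wb')); cv2.imwrite(f'pics/{tag}.png',c['image'][:,:,::-1]); return c
E
python3 - <<'E'
from h import *
c=wrist('w1')
for p in ([-11.2,0,103],[0,0,67],[30,0,61],[-30,0,61],[0,0,61]): print(p,w2pix(c,box(p)))
rel(box([-48,0,88]))
E
```

```text
[-11.2, 0, 103] (np.float64(275.1271715371754), np.float64(273.7213029494027))
[0, 0, 67] (np.float64(274.6712234987482), np.float64(265.9421203619673))
[30, 0, 61] (np.float64(274.69915692700044), np.float64(292.47566629873546))
[-30, 0, 61] (np.float64(274.4860524643474), np.float64(231.56011554492284))
[0, 0, 61] (np.float64(274.598566374525), np.float64(262.9239042023227))
t 2.1 pos [0.4335 0.3058 0.2014] F [-0.37 -0.24 -0.51] toolx yaw -170.33 tilt [-0.0001  0.0001] open 0.004
shift units [-0.877  0.074  4.535]
```

View pics/w1.png

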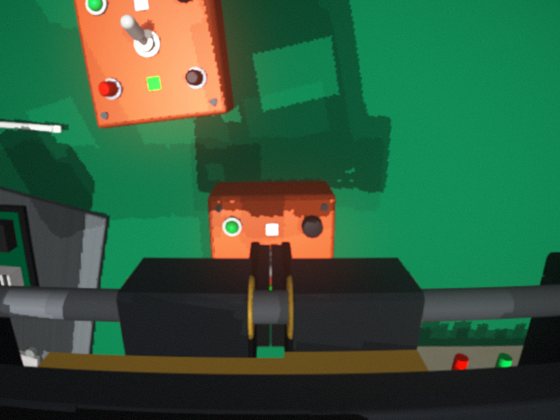

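Emit:
move_arm([
  {"hand": 0, "x": -0.7, "y": 0.07, "z": 0.5, "wx": 0, "wy": 0, "wz": 0},
  {"hand": 0, "x": 0, "y": 0, "z": 1, "wx": 0, "wy": 0, "wz": 0},
  {"hand": 0, "x": 0, "y": 0, "z": 1, "wx": 0, "wy": 0, "wz": 0},
  {"hand": 0, "x": 0, "y": 0, "z": 1, "wx": 0, "wy": 0, "wz": 0},
  {"hand": 0, "x": 0, "y": 0, "z": 0.7, "wx": 0, "wy": 0, "wz": 0},
  {"hand": 0, "x": 0, "y": 0, "z": 0.3, "wx": 0, "wy": 0, "wz": 0},
  {"hand": 0, "x": 0, "y": 0, "z": 0, "wx": 0, "wy": 0, "wz": 0},
  {"hand": 0, "x": 0, "y": 0, "z": 0, "wx": 0, "wy": 0, "wz": 0},
])

```text
time_s: 2.9
position: [0.4495, 0.3123, 0.0897]
tcp_rot: [[-0.985, -0.174, 0.001], [-0.174, 0.985, 0.001], [-0.001, 0.0, -1.0]]
force: [0.4, -0.1, 0.6]
opening: 0.002
```

Run:
```python
from h import *
rel(box([-14,0,88]))
```

```text
t 2.9 pos [0.4495 0.3123 0.0897] F [ 0.43 -0.06  0.59] toolx yaw -170.0 tilt [0.0009 0.0005] open 0.002
shift units [-1.563 -0.073  0.068]
```

Emit:
move_arm([
  {"hand": 0, "x": -0.4, "y": -0.07, "z": 0.06, "wx": 0, "wy": 0, "wz": 0},
  {"hand": 0, "x": -0.4, "y": 0, "z": 0, "wx": 0, "wy": 0, "wz": 0},
  {"hand": 0, "x": -0.2, "y": 0, "z": 0, "wx": 0, "wy": 0, "wz": 0},
  {"hand": 0, "x": -0.2, "y": 0, "z": 0, "wx": 0, "wy": 0, "wz": 0},
  {"hand": 0, "x": -0.2, "y": 0, "z": 0, "wx": 0, "wy": 0, "wz": 0},
  {"hand": 0, "x": -0.16, "y": 0, "z": 0, "wx": 0, "wy": 0, "wz": 0},
  {"hand": 0, "x": 0, "y": 0, "z": 0, "wx": 0, "wy": 0, "wz": 0},
])

```text
time_s: 3.6
position: [0.4884, 0.3166, 0.0876]
tcp_rot: [[-0.985, -0.174, -0.0], [-0.174, 0.985, -0.0], [0.0, -0.0, -1.0]]
force: [-2.2, -1.2, 2.6]
opening: 0.005
```

Emit:
move_arm([
  {"hand": 0, "x": -0.12, "y": 0, "z": 0, "wx": 0, "wy": 0, "wz": 0},
  {"hand": 0, "x": 0, "y": 0, "z": 0, "wx": 0, "wy": 0, "wz": 0},
])

```text
time_s: 3.8
position: [0.4912, 0.3172, 0.0876]
tcp_rot: [[-0.985, -0.174, 0.0], [-0.174, 0.985, -0.0], [-0.0, -0.0, -1.0]]
force: [-2.3, -0.6, 1.9]
opening: 0.005
```

Run:
```python
from h import *
rel(box([-6,0,88]))
from rig import vision
c=vision.capture('top'); pickle.dump(c,open('top1.pkl','wb')); zoom(c,140,175,70,60,10,'pics/z3.png')
```

```text
t 3.8 pos [0.4912 0.3172 0.0876] F [-2.31 -0.61  1.91] toolx yaw -169.99 tilt [ 0.0002 -0.0001] open 0.005
shift units [-0.206  0.023 -0.017]
```

Contact force is about 2 N, so the bat is moving. I'll push on in small steps until it reaches the stop.

Emit:
move_arm([
  {"hand": 0, "x": -0.12, "y": 0, "z": 0, "wx": 0, "wy": 0, "wz": 0},
  {"hand": 0, "x": 0, "y": 0, "z": 0, "wx": 0, "wy": 0, "wz": 0},
])

```text
time_s: 4.05
position: [0.4925, 0.3174, 0.0874]
tcp_rot: [[-0.985, -0.174, -0.004], [-0.174, 0.985, -0.001], [0.004, -0.0, -1.0]]
force: [-5.0, -0.6, 5.1]
opening: 0.006
```

Emit:
move_arm([
  {"hand": 0, "x": -0.06, "y": 0, "z": 0, "wx": 0, "wy": 0, "wz": 0},
  {"hand": 0, "x": 0, "y": 0, "z": 0, "wx": 0, "wy": 0, "wz": 0},
])

```text
time_s: 4.25
position: [0.4926, 0.3174, 0.0874]
tcp_rot: [[-0.985, -0.174, -0.006], [-0.174, 0.985, -0.002], [0.006, -0.001, -1.0]]
force: [-7.4, -2.3, 6.1]
opening: 0.009
```

Force is now rising with no motion, which means the stop. I'll back off, rise and check.

Emit:
move_arm([
  {"hand": 0, "x": 0.5, "y": 0, "z": 0, "wx": 0, "wy": 0, "wz": 0},
  {"hand": 0, "x": 1, "y": 0, "z": 0, "wx": 0, "wy": 0, "wz": 0},
  {"hand": 0, "x": 1, "y": 0, "z": -0.5, "wx": 0, "wy": 0, "wz": 0},
  {"hand": 0, "x": 0, "y": -0.5, "z": -1, "wx": 0, "wy": 0, "wz": 0},
  {"hand": 0, "x": 0, "y": -1, "z": -1, "wx": 0, "wy": 0, "wz": 0},
  {"hand": 0, "x": 0, "y": -1, "z": -1, "wx": 0, "wy": 0, "wz": 0},
  {"hand": 0, "x": 0, "y": -1, "z": -1, "wx": 0, "wy": 0, "wz": 0},
  {"hand": 0, "x": 0, "y": 0, "z": -1, "wx": 0, "wy": 0, "wz": 0},
  {"hand": 0, "x": 0, "y": 0, "z": 0, "wx": 0, "wy": 0, "wz": 0},
])

```text
time_s: 5.15
position: [0.4528, 0.2211, 0.2285]
tcp_rot: [[-0.985, -0.172, 0.011], [-0.172, 0.985, 0.003], [-0.011, 0.001, -1.0]]
force: [0.9, 0.3, -0.5]
opening: 0.004
```

Run:
```python
from h import *
from rig import vision
rel([.5,.3,.2])
c=vision.capture('top'); pickle.dump(c,open('top2.pkl','wb')); zoom(c,140,175,70,60,10,'pics/z4.png')
c=wrist('w2')
```

```text
t 5.15 pos [0.4528 0.2211 0.2285] F [ 0.9   0.25 -0.46] toolx yaw -170.08 tilt [0.011  0.0025] open 0.004
shift units [-2.389  2.782  1.169]
```

View pics/z4.png

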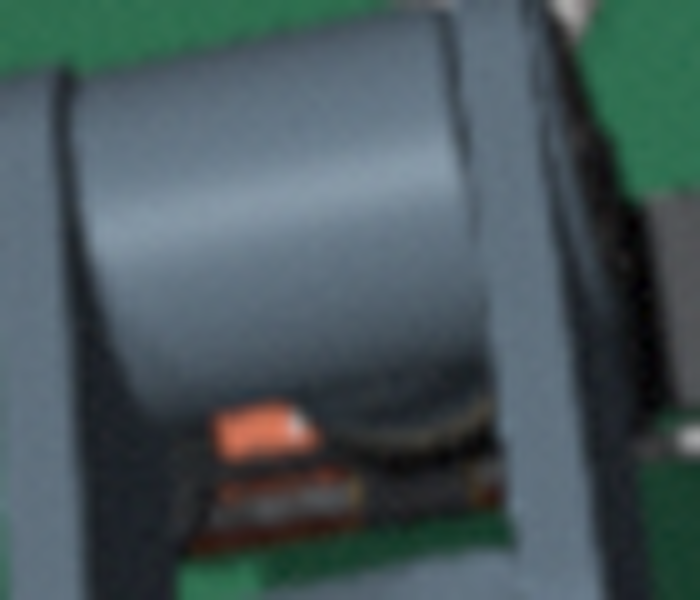

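View pics/w2.png

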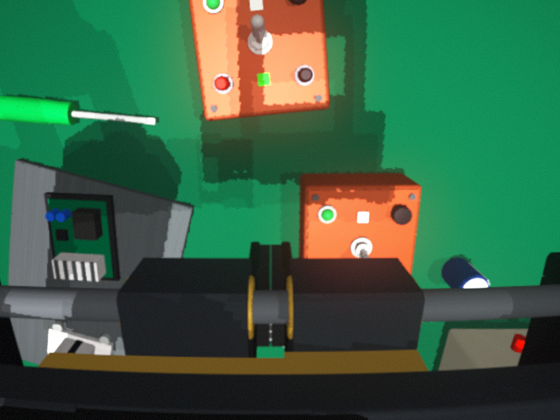

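```bash
cat >> h.py <<'E'
SO=np.array([.469,.050]); SY=-6.
def st(p):
    a=np.radians(SY);p=np.array(p)/1000; return np.array([SO[0]+np.cos(a)*p[0]-np.sin(a)*p[1],SO[1]+np.sin(a)*p[0]+np.cos(a)*p[1],p[2]])
E
python3 - <<'E'
from h import *
from scipy.spatial.transform import Rotation as Ro
from rig import bot
R=bot.read_state()['tcp_rot']; t=np.radians(174)
G=np.array([[np.cos(t),np.sin(t),0],[np.sin(t),-np.cos(t),0],[0,0,-1]])
print(np.degrees(Ro.from_matrix(R.T@G).as_rotvec()))
rel(st([0,0,350]))
d=st([0,0,350])-bot.read_state()['position']; print(G.T@d/.025)
E
```

```text
[ 0.03585369  0.17909666 15.99129812]
t 5.25 pos [0.4499 0.2211 0.2254] F [-0.07  0.63 -0.53] toolx yaw -170.01 tilt [0.0031 0.0007] open 0.008
shift units [ 0.419 -6.872 -4.988]
[-1.47515404 -6.72672191 -4.98521397]
```

Emit:
move_arm([
  {"hand": 0, "x": 0, "y": 0, "z": -1, "wx": 0, "wy": 0.18, "wz": 8},
  {"hand": 0, "x": 0, "y": 0, "z": -1, "wx": 0, "wy": 0, "wz": 8},
  {"hand": 0, "x": 0, "y": 0, "z": -1, "wx": 0, "wy": 0, "wz": 0},
  {"hand": 0, "x": 0, "y": -0.7, "z": -1, "wx": 0, "wy": 0, "wz": 0},
  {"hand": 0, "x": -0.5, "y": -1, "z": -1, "wx": 0, "wy": 0, "wz": 0},
  {"hand": 0, "x": -0.5, "y": -1, "z": 0, "wx": 0, "wy": 0, "wz": 0},
  {"hand": 0, "x": -0.5, "y": -1, "z": 0, "wx": 0, "wy": 0, "wz": 0},
  {"hand": 0, "x": 0, "y": -1, "z": 0, "wx": 0, "wy": 0, "wz": 0},
  {"hand": 0, "x": 0, "y": -1, "z": 0, "wx": 0, "wy": 0, "wz": 0},
  {"hand": 0, "x": 0, "y": -1, "z": 0, "wx": 0, "wy": 0, "wz": 0},
  {"hand": 0, "x": 0, "y": 0, "z": 0, "wx": 0, "wy": 0, "wz": 0},
  {"hand": 0, "x": 0, "y": 0, "z": 0, "wx": 0, "wy": 0, "wz": 0},
])

```text
time_s: 6.45
position: [0.469, 0.0508, 0.3488]
tcp_rot: [[-0.994, 0.105, -0.005], [0.105, 0.994, 0.001], [0.005, 0.0, -1.0]]
force: [0.1, 0.4, -0.6]
opening: 0.004
```

Run:
```python
from h import *
c=wrist('w3')
rel(st([0,0,350]))
for p in ([-11,0,275],[0,0,241],[-26,0,241],[-11,35,275],[-11,-35,275]): print(p,np.round(w2pix(c,st(p)),1))
```

```text
t 6.5 pos [0.4691 0.0512 0.349 ] F [-0.29  0.6  -0.2 ] toolx yaw 174.02 tilt [-0.0046  0.0005] open 0.009
shift units [-0.002 -0.05  -0.039]
[-11, 0, 275] [269.6 198.7]
[0, 0, 241] [269.6 200.5]
[-26, 0, 241] [269.6 166.5]
[-11, 35, 275] [322.5 198.7]
[-11, -35, 275] [216.6 198.8]
```

View pics/w3.png

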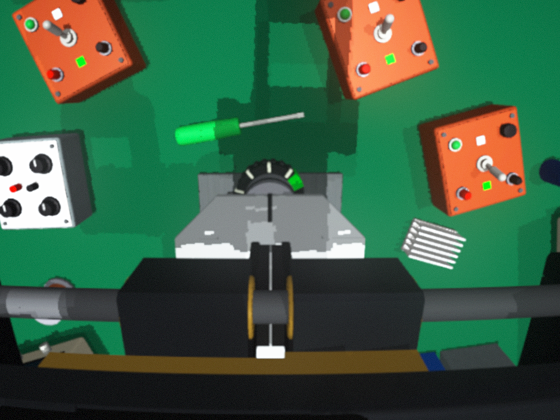

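Run:
```python
from h import *
c=pickle.load(open('w3.pkl','rb'))
zoom(c,210,145,120,90,6,'pics/z5.png')
for a in (-.3,-.2,0,.2,.3):
    print(a,np.round(w2pix(c,box([38*np.sin(a),0,67+38*np.cos(a)])),1))
print(w2pix(c,box([0,0,67])),w2pix(c,box([30,0,61])),w2pix(c,box([-30,0,61])))
zoom(c,415,100,120,120,5,'pics/z6.png')
```

```text
-0.3 [503.1 162.2]
-0.2 [503.9 165.4]
0 [504.9 171.7]
0.2 [505.2 177.7]
0.3 [505.  180.5]
(np.float64(487.2898019030704), np.float64(165.4127176366913)) (np.float64(487.42875201129755), np.float64(186.6698274840755)) (np.float64(481.7687202704567), np.float64(141.59560061717002))
```

View pics/z5.png

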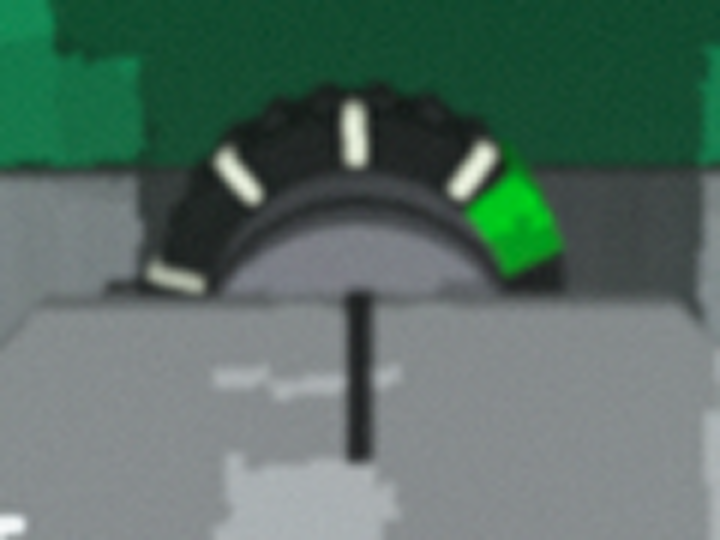

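View pics/z6.png

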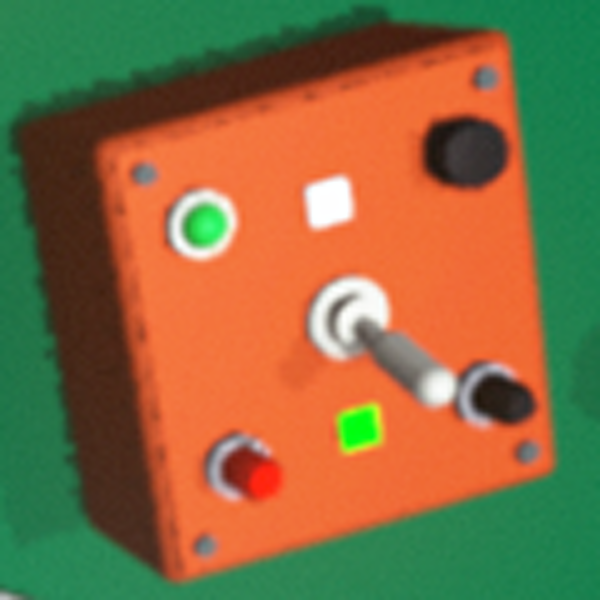

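Run:
```python
from h import *
from scipy.optimize import least_squares
c=pickle.load(open('w3.pkl','rb'))
def z(x,y): return 210+(x+.5)/6-.5,145+(y+.5)/6-.5
def stand(P):
    a=np.radians(SY);d=np.array(P[:2])-SO;return 1000*np.array([np.cos(a)*d[0]+np.sin(a)*d[1],-np.sin(a)*d[0]+np.cos(a)*d[1]])
inn=[(205,288),(257,203),(357,165),(455,197),(507,275)]; out=[(148,268),(220,150),(352,97),(492,145),(562,248)]
for n,L in (('in',inn),('out',out)):
    Q=np.array([stand(pix2w(c,*z(*p),z=.241)) for p in L])
    r=least_squares(lambda v:np.hypot(Q[:,0]-v[0],Q[:,1]-v[1])-v[2],[0,0,20]); print(n,r.x,r.fun.round(2)); print(Q.round(1))
print('edge',stand(pix2w(c,*z(358,310),z=.275)),stand(pix2w(c,*z(358,298),z=.270)))
print('line far end',stand(pix2w(c,*z(360,460),z=.275)))
for x,y in ((45,308),(675,308)): print(stand(pix2w(c,*z(x,y),z=.275)))
```

```text
in [-2.34256388 -0.2568565  19.45584655] [ 0.09 -0.15  0.04  0.1  -0.08]
[[ -6.2 -19.4]
 [-17.1 -12.8]
 [-21.8  -0.4]
 [-17.8  11.7]
 [ -7.8  18.3]]
out [-3.50045455 -0.29632735 26.61595763] [ 0.1  -0.23  0.2  -0.04 -0.03]
[[ -8.8 -26.5]
 [-23.7 -17.2]
 [-30.3  -1. ]
 [-24.3  16.2]
 [-11.3  25.1]]
edge [-12.70512214  -0.19774811] [-12.71548186  -0.20839138]
line far end [4.70096452e+00 2.36662556e-03]
[-12.96561938 -34.57944628]
[-12.91520145  34.61998823]
```

```bash
cat >> h.py <<'E'
SO=st([-2.1,-.2,0])[:2]
def orb(R,phi,z):
    p=np.radians(phi); return st([-R*np.cos(p),R*np.sin(p),z])
def inframe(P,yaw):
    from rig import bot
    t=np.radians(yaw); G=np.array([[np.cos(t),np.sin(t),0],[np.sin(t),-np.cos(t),0],[0,0,-1]])
    print('shift in yaw',yaw,np.round(G.T@(np.array(P)-bot.read_state()['position'])/.025,3))
E
python3 - <<'E'
from h import *
print(SO); P=orb(50,25,220); print(P); rel(P); inframe(P,149)
E
```

```text
[0.4668906  0.05002061]
[0.42403223 0.07577251 0.22      ]
t 6.5 pos [0.4691 0.0512 0.349 ] F [-0.29  0.6  -0.2 ] toolx yaw 174.02 tilt [-0.0046  0.0005] open 0.009
shift units [1.87  0.788 5.17 ]
shift in yaw 149 [ 2.05  -0.087  5.161]
```

Emit:
move_arm([
  {"hand": 0, "x": 0, "y": 0, "z": 0, "wx": 0, "wy": 0, "wz": 8.4},
  {"hand": 0, "x": 0, "y": 0, "z": 0, "wx": 0, "wy": 0, "wz": 8.4},
  {"hand": 0, "x": 0, "y": 0, "z": 0, "wx": 0, "wy": 0, "wz": 8.2},
  {"hand": 0, "x": 0.7, "y": 0, "z": 0, "wx": 0, "wy": 0, "wz": 0},
  {"hand": 0, "x": 0.7, "y": 0, "z": 0, "wx": 0, "wy": 0, "wz": 0},
  {"hand": 0, "x": 0.65, "y": -0.09, "z": 0, "wx": 0, "wy": 0, "wz": 0},
  {"hand": 0, "x": 0, "y": 0, "z": 0.9, "wx": 0, "wy": 0, "wz": 0},
  {"hand": 0, "x": 0, "y": 0, "z": 0.9, "wx": 0, "wy": 0, "wz": 0},
  {"hand": 0, "x": 0, "y": 0, "z": 0, "wx": 0, "wy": 0, "wz": 0},
  {"hand": 0, "x": 0, "y": 0, "z": 0, "wx": 0, "wy": 0, "wz": 0},
])

```text
time_s: 7.5
position: [0.4233, 0.0755, 0.3056]
tcp_rot: [[-0.858, 0.514, -0.003], [0.514, 0.858, -0.0], [0.003, -0.002, -1.0]]
force: [-0.0, 0.6, -0.2]
opening: 0.006
```

Run:
```python
from h import *
P=orb(50,25,220);rel(P)
```

```text
t 7.5 pos [0.4233 0.0755 0.3056] F [-0.    0.57 -0.22] toolx yaw 149.09 tilt [-0.0034 -0.0002] open 0.006
shift units [-0.03   0.033  3.423]
```

Emit:
move_arm([
  {"hand": 0, "x": 0, "y": 0, "z": 0.9, "wx": 0, "wy": 0, "wz": 0},
  {"hand": 0, "x": 0, "y": 0, "z": 0.9, "wx": 0, "wy": 0, "wz": 0},
  {"hand": 0, "x": 0, "y": 0, "z": 0.9, "wx": 0, "wy": 0, "wz": 0},
  {"hand": 0, "x": 0, "y": 0, "z": 0.7, "wx": 0, "wy": 0, "wz": 0},
  {"hand": 0, "x": -0.2, "y": 0, "z": 0, "wx": 0, "wy": 0, "wz": 0},
  {"hand": 0, "x": -0.16, "y": 0, "z": 0, "wx": 0, "wy": 0, "wz": 0},
  {"hand": 0, "x": 0, "y": 0, "z": 0, "wx": 0, "wy": 0, "wz": 0},
  {"hand": 0, "x": 0, "y": 0, "z": 0, "wx": 0, "wy": 0, "wz": 0},
])

```text
time_s: 8.3
position: [0.4326, 0.0701, 0.2213]
tcp_rot: [[-0.857, 0.515, -0.0], [0.515, 0.857, -0.001], [0.0, -0.001, -1.0]]
force: [-0.5, 0.6, 0.7]
opening: 0.006
```

Run:
```python
from h import *
P=orb(36,25,220);rel(P); wrist('w4')
```

```text
t 8.3 pos [0.4326 0.0701 0.2213] F [-0.54  0.63  0.67] toolx yaw 149.0 tilt [-0.0004 -0.0006] open 0.006
shift units [-0.151  0.018  0.053]
```

View pics/w4.png

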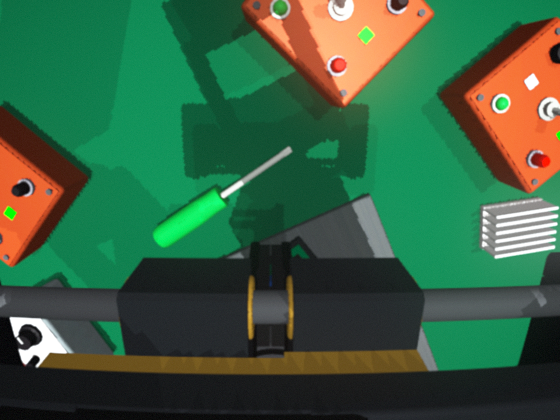

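Dial and shelf are hidden by the gripper. No contact yet, at radius 39.7 mm. I'll approach in small steps.

Emit:
move_arm([
  {"hand": 0, "x": -0.08, "y": 0, "z": 0, "wx": 0, "wy": 0, "wz": 0},
  {"hand": 0, "x": 0, "y": 0, "z": 0, "wx": 0, "wy": 0, "wz": 0},
])

```text
time_s: 8.55
position: [0.4336, 0.0691, 0.2205]
tcp_rot: [[-0.857, 0.515, -0.002], [0.515, 0.857, -0.0], [0.002, -0.001, -1.0]]
force: [-0.5, 0.3, -0.9]
opening: 0.007
```

Emit:
move_arm([
  {"hand": 0, "x": -0.06, "y": 0, "z": 0, "wx": 0, "wy": 0, "wz": 0},
  {"hand": 0, "x": 0, "y": 0, "z": 0, "wx": 0, "wy": 0, "wz": 0},
])

```text
time_s: 8.75
position: [0.4346, 0.0684, 0.2202]
tcp_rot: [[-0.857, 0.515, -0.003], [0.515, 0.857, -0.0], [0.002, -0.002, -1.0]]
force: [0.4, 0.3, -0.5]
opening: -0.002
```

Emit:
move_arm([
  {"hand": 0, "x": -0.04, "y": 0, "z": 0, "wx": 0, "wy": 0, "wz": 0},
  {"hand": 0, "x": 0, "y": 0, "z": 0, "wx": 0, "wy": 0, "wz": 0},
])

```text
time_s: 8.95
position: [0.4348, 0.0682, 0.22]
tcp_rot: [[-0.857, 0.515, -0.004], [0.515, 0.857, 0.0], [0.004, -0.002, -1.0]]
force: [-1.0, 0.8, 1.8]
opening: 0.008
```

Emit:
move_arm([
  {"hand": 0, "x": -0.05, "y": 0, "z": 0, "wx": 0, "wy": 0, "wz": 0},
  {"hand": 0, "x": 0, "y": 0, "z": 0, "wx": 0, "wy": 0, "wz": 0},
])

```text
time_s: 9.15
position: [0.4349, 0.0681, 0.22]
tcp_rot: [[-0.857, 0.515, -0.006], [0.515, 0.857, 0.001], [0.006, -0.002, -1.0]]
force: [-4.0, 3.6, 3.6]
opening: 0.008
```

Emit:
move_arm([
  {"hand": 0, "x": -0.05, "y": 0, "z": 0, "wx": 0, "wy": 0, "wz": 0},
  {"hand": 0, "x": 0, "y": 0, "z": 0, "wx": 0, "wy": 0, "wz": 0},
])

```text
time_s: 9.35
position: [0.4349, 0.0681, 0.2199]
tcp_rot: [[-0.857, 0.515, -0.009], [0.515, 0.857, 0.003], [0.009, -0.002, -1.0]]
force: [-5.3, 5.3, 5.3]
opening: 0.005
```

Emit:
move_arm([
  {"hand": 0, "x": -0.04, "y": -0.12, "z": 0, "wx": 0, "wy": 0, "wz": -5},
  {"hand": 0, "x": -0.005, "y": -0.12, "z": 0, "wx": 0, "wy": 0, "wz": -5},
  {"hand": 0, "x": -0.005, "y": -0.12, "z": 0, "wx": 0, "wy": 0, "wz": -5},
  {"hand": 0, "x": -0.005, "y": -0.12, "z": 0, "wx": 0, "wy": 0, "wz": -5},
])

```text
time_s: 9.75
position: [0.431, 0.0563, 0.2198]
tcp_rot: [[-0.982, 0.187, -0.009], [0.187, 0.982, 0.002], [0.009, 0.0, -1.0]]
force: [-5.6, 3.6, 5.2]
opening: 0.007
```

Run:
```python
from h import *
rel(orb(36.6,5,220))
```

```text
t 9.75 pos [0.431  0.0563 0.2198] F [-5.59  3.56  5.18] toolx yaw 169.22 tilt [-0.009   0.0022] open 0.007
shift units [ 0.006  0.026 -0.006]
```

Emit:
move_arm([
  {"hand": 0, "x": -0.03, "y": -0.12, "z": 0, "wx": 0, "wy": 0, "wz": -5},
  {"hand": 0, "x": -0.005, "y": -0.12, "z": 0, "wx": 0, "wy": 0, "wz": -5},
  {"hand": 0, "x": -0.005, "y": -0.12, "z": 0, "wx": 0, "wy": 0, "wz": -5},
  {"hand": 0, "x": -0.005, "y": -0.12, "z": 0, "wx": 0, "wy": 0, "wz": -5},
  {"hand": 0, "x": -0.005, "y": -0.12, "z": 0, "wx": 0, "wy": 0, "wz": -5},
  {"hand": 0, "x": -0.005, "y": -0.12, "z": 0, "wx": 0, "wy": 0, "wz": -5},
])

```text
time_s: 10.35
position: [0.4329, 0.0375, 0.2197]
tcp_rot: [[-0.944, -0.33, -0.009], [-0.33, 0.944, 0.0], [0.009, 0.003, -1.0]]
force: [-5.7, 0.9, 3.2]
opening: 0.008
```

Run:
```python
from h import *
rel(orb(36.6,-25,220))
```

```text
t 10.35 pos [0.4329 0.0375 0.2197] F [-5.66  0.94  3.2 ] toolx yaw -160.74 tilt [-0.0094  0.0001] open 0.008
shift units [ 0.014  0.032 -0.013]
```

Emit:
move_arm([
  {"hand": 0, "x": 0.6, "y": 0, "z": 0, "wx": 0, "wy": 0, "wz": 0},
  {"hand": 0, "x": 0.1, "y": 0, "z": -1, "wx": 0, "wy": 0, "wz": 0},
  {"hand": 0, "x": 0, "y": 0, "z": -1, "wx": 0, "wy": 0, "wz": 0},
  {"hand": 0, "x": 0, "y": 0, "z": -1, "wx": 0, "wy": 0, "wz": 8.4},
  {"hand": 0, "x": 0, "y": 0, "z": -1, "wx": 0, "wy": 0, "wz": 8.4},
  {"hand": 0, "x": 0, "y": 0, "z": -1, "wx": 0, "wy": 0, "wz": 8.4},
  {"hand": 0, "x": -0.7, "y": 0.5, "z": -0.2, "wx": 0, "wy": 0, "wz": 0},
  {"hand": 0, "x": -0.7, "y": 0.3, "z": 0, "wx": 0, "wy": 0, "wz": 0},
  {"hand": 0, "x": -0.5, "y": 0, "z": 0, "wx": 0, "wy": 0, "wz": 0},
  {"hand": 0, "x": 0, "y": 0, "z": 0, "wx": 0, "wy": 0, "wz": 0},
  {"hand": 0, "x": 0, "y": 0, "z": 0, "wx": 0, "wy": 0, "wz": 0},
])

```text
time_s: 11.45
position: [0.4685, 0.0459, 0.3494]
tcp_rot: [[-0.994, 0.108, -0.005], [0.108, 0.994, -0.001], [0.005, -0.001, -1.0]]
force: [0.5, 0.1, 0.5]
opening: 0.005
```

Run:
```python
from h import *
rel(st([0,0,350])); c=wrist('w5'); u,v=w2pix(c,st([-11,0,275])); u0,v0=int(u)-60,int(v)-55; print(u0,v0); zoom(c,u0,v0,120,90,6,'pics/z7.png')
```

```text
t 11.45 pos [0.4685 0.0459 0.3494] F [0.49 0.08 0.54] toolx yaw 173.79 tilt [-0.005  -0.0006] open 0.005
shift units [ 0.08   0.157 -0.023]
216 140
```

View pics/z7.png

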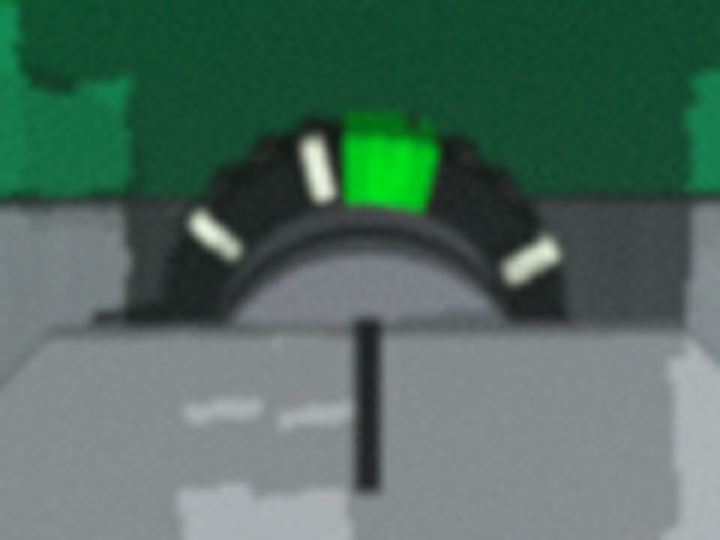

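```bash
cat >> h.py <<'E'
def ang(c,u0,v0,pts,edge):
    def z(x,y): return u0+(x+.5)/6-.5,v0+(y+.5)/6-.5
    def stand(P):
        a=np.radians(SY);d=np.array(P[:2])-SO;return 1000*np.array([np.cos(a)*d[0]+np.sin(a)*d[1],-np.sin(a)*d[0]+np.cos(a)*d[1]])
    e=stand(pix2w(c,*z(*edge),z=.270)); C=np.array([e[0]+11,e[1]]); print('edge',e)
    for n,p in pts.items():
        q=stand(pix2w(c,*z(*p),z=.241))-C; print(n,'r',round(np.hypot(*q),1),'deg',round(np.degrees(np.arctan2(q[1],-q[0])),1))
E
python3 - <<'E'
from h import *
c=pickle.load(open('w5.pkl','rb'))
ang(c,216,140,dict(gLin=(345,205),gRin=(425,210),gLout=(343,138),gRout=(440,150),tin=(324,200),tout=(312,138),t2in=(238,257),t2out=(192,215),t3in=(508,277),t3out=(557,246)),(367,320))
E
```

```text
edge [-11.38807759   0.01873625]
gLin r 18.1 deg -7.2
gRin r 18.9 deg 23.8
gLout r 26.5 deg -5.4
gRout r 26.6 deg 20.8
tin r 19.2 deg -14.6
tout r 27.1 deg -13.4
t2in r 19.3 deg -53.8
t2out r 27.0 deg -51.6
t3in r 20.1 deg 64.1
t3out r 27.2 deg 62.2
```

Run:
```python
from h import *
rel(orb(50,4,220)); inframe(orb(50,4,220),170)
```

```text
t 11.5 pos [0.4681 0.046  0.3495] F [-0.4  -0.62  0.59] toolx yaw 173.78 tilt [-0.0051 -0.0005] open 0.005
shift units [2.036 0.293 5.188]
shift in yaw 170 [2.076 0.151 5.178]
```

Emit:
move_arm([
  {"hand": 0, "x": 0, "y": 0, "z": 0, "wx": 0, "wy": 0, "wz": 3.8},
  {"hand": 0, "x": 0.7, "y": 0.15, "z": 0, "wx": 0, "wy": 0, "wz": 0},
  {"hand": 0, "x": 0.7, "y": 0, "z": 0, "wx": 0, "wy": 0, "wz": 0},
  {"hand": 0, "x": 0.68, "y": 0, "z": 0, "wx": 0, "wy": 0, "wz": 0},
  {"hand": 0, "x": 0, "y": 0, "z": 0.9, "wx": 0, "wy": 0, "wz": 0},
  {"hand": 0, "x": 0, "y": 0, "z": 0.9, "wx": 0, "wy": 0, "wz": 0},
  {"hand": 0, "x": 0, "y": 0, "z": 0.9, "wx": 0, "wy": 0, "wz": 0},
  {"hand": 0, "x": 0, "y": 0, "z": 0.9, "wx": 0, "wy": 0, "wz": 0},
  {"hand": 0, "x": 0, "y": 0, "z": 0.9, "wx": 0, "wy": 0, "wz": 0},
  {"hand": 0, "x": 0, "y": 0, "z": 0.68, "wx": 0, "wy": 0, "wz": 0},
  {"hand": 0, "x": -0.2, "y": 0, "z": 0, "wx": 0, "wy": 0, "wz": 0},
  {"hand": 0, "x": -0.2, "y": 0, "z": 0, "wx": 0, "wy": 0, "wz": 0},
  {"hand": 0, "x": 0, "y": 0, "z": 0, "wx": 0, "wy": 0, "wz": 0},
  {"hand": 0, "x": 0, "y": 0, "z": 0, "wx": 0, "wy": 0, "wz": 0},
])

```text
time_s: 12.9
position: [0.4287, 0.057, 0.2216]
tcp_rot: [[-0.985, 0.174, -0.001], [0.174, 0.985, -0.001], [0.001, -0.001, -1.0]]
force: [0.7, -0.4, -0.3]
opening: 0.005
```

Run:
```python
from h import *
rel(orb(36.6,4,220))
```

```text
t 12.9 pos [0.4287 0.057  0.2216] F [ 0.68 -0.4  -0.32] toolx yaw 170.0 tilt [-0.001  -0.0007] open 0.005
shift units [-0.089 -0.011  0.064]
```

Emit:
move_arm([
  {"hand": 0, "x": -0.08, "y": 0, "z": 0.05, "wx": 0, "wy": 0, "wz": 0},
  {"hand": 0, "x": -0.06, "y": 0, "z": 0, "wx": 0, "wy": 0, "wz": 0},
  {"hand": 0, "x": -0.06, "y": 0, "z": 0, "wx": 0, "wy": 0, "wz": 0},
  {"hand": 0, "x": 0, "y": 0, "z": 0, "wx": 0, "wy": 0, "wz": 0},
  {"hand": 0, "x": 0, "y": 0, "z": 0, "wx": 0, "wy": 0, "wz": 0},
])

```text
time_s: 13.4
position: [0.4311, 0.0567, 0.2192]
tcp_rot: [[-0.985, 0.173, -0.007], [0.173, 0.985, 0.0], [0.006, -0.001, -1.0]]
force: [-4.3, 0.8, 4.0]
opening: 0.005
```

Emit:
move_arm([
  {"hand": 0, "x": -0.06, "y": 0, "z": 0, "wx": 0, "wy": 0, "wz": 0},
  {"hand": 0, "x": 0, "y": -0.09, "z": 0, "wx": 0, "wy": 0, "wz": -3.7},
  {"hand": 0, "x": 0, "y": -0.09, "z": 0, "wx": 0, "wy": 0, "wz": -3.7},
  {"hand": 0, "x": 0, "y": 0, "z": 0, "wx": 0, "wy": 0, "wz": 0},
  {"hand": 0, "x": 0, "y": 0, "z": 0, "wx": 0, "wy": 0, "wz": 0},
])

```text
time_s: 13.9
position: [0.4307, 0.0521, 0.219]
tcp_rot: [[-0.999, 0.045, -0.009], [0.045, 0.999, 0.0], [0.009, 0.0, -1.0]]
force: [-7.6, 0.6, 5.0]
opening: 0.004
```

Emit:
move_arm([
  {"hand": 0, "x": 0.6, "y": 0, "z": 0, "wx": 0, "wy": 0, "wz": 0},
  {"hand": 0, "x": 0.1, "y": 0, "z": -1, "wx": 0, "wy": 0, "wz": 0},
  {"hand": 0, "x": 0, "y": 0, "z": -1, "wx": 0, "wy": 0, "wz": 0},
  {"hand": 0, "x": 0, "y": 0, "z": -1, "wx": 0, "wy": 0, "wz": 3.5},
  {"hand": 0, "x": 0, "y": 0, "z": -1, "wx": 0, "wy": 0, "wz": 0},
  {"hand": 0, "x": 0, "y": 0, "z": -1, "wx": 0, "wy": 0, "wz": 0},
  {"hand": 0, "x": -0.7, "y": 0, "z": -0.2, "wx": 0, "wy": 0, "wz": 0},
  {"hand": 0, "x": -0.7, "y": 0, "z": 0, "wx": 0, "wy": 0, "wz": 0},
  {"hand": 0, "x": -0.5, "y": 0, "z": 0, "wx": 0, "wy": 0, "wz": 0},
  {"hand": 0, "x": 0, "y": 0, "z": 0, "wx": 0, "wy": 0, "wz": 0},
  {"hand": 0, "x": 0, "y": 0, "z": 0, "wx": 0, "wy": 0, "wz": 0},
])

```text
time_s: 15.0
position: [0.4635, 0.0474, 0.3487]
tcp_rot: [[-0.994, 0.106, -0.004], [0.106, 0.994, -0.0], [0.004, -0.001, -1.0]]
force: [-0.0, -0.5, 0.4]
opening: 0.007
```

Run:
```python
from h import *
rel(st([0,0,350])); c=wrist('w6'); u,v=w2pix(c,st([-11,0,275])); u0,v0=int(u)-60,int(v)-55; print(u0,v0); zoom(c,u0,v0,120,90,6,'pics/z8.png')
```

```text
t 15.0 pos [0.4635 0.0474 0.3487] F [-0.05 -0.45  0.39] toolx yaw 173.9 tilt [-0.0045 -0.0002] open 0.007
shift units [-0.125  0.117 -0.051]
215 148
```

View pics/z8.png

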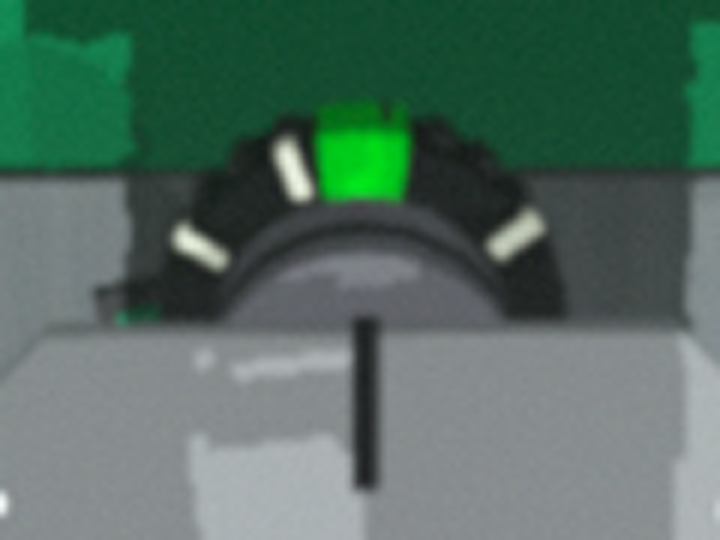

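Run:
```python
from h import *
c=pickle.load(open('w6.pkl','rb'))
ang(c,215,148,dict(gLin=(320,199),gRin=(404,199),gLout=(316,128),gRout=(411,128),tin=(302,196),tout=(284,140),t2in=(224,265),t2out=(177,233),t3in=(493,254),t3out=(540,216)),(365,320))
# green centroid on top face
im=c['image'][148:238,215:335].astype(int); m=(im[...,1]>180)&(im[...,0]<90)&(im[...,2]<90)
v,u=np.nonzero(m); print(len(u),(u.mean()+.5)*6-.5,(v.mean()+.5)*6-.5)
d=(im.sum(2)<140); 
for r in range(56,80,3):
    x=np.arange(54,68); w=np.clip(250-im[r,54:68].sum(1),0,None); print(r,(np.sum(w*x)/max(w.sum(),1)+.5)*6-.5)
```

```text
edge [-11.0978828   0.1384459]
gLin r 18.9 deg -16.0
gRin r 18.9 deg 15.9
gLout r 27.7 deg -11.8
gRout r 27.8 deg 12.5
tin r 20.0 deg -21.8
tout r 27.4 deg -20.6
t2in r 19.8 deg -60.5
t2out r 26.9 deg -58.9
t3in r 19.8 deg 55.8
t3out r 27.3 deg 54.1
121 361.90495867768595 164.84710743801654
56 364.6967963386728
59 365.6311475409836
62 364.52962962962965
65 364.680412371134
68 365.003937007874
71 364.61675126903555
74 364.6102362204724
77 365.68694362017806
```

View pics/w6.png

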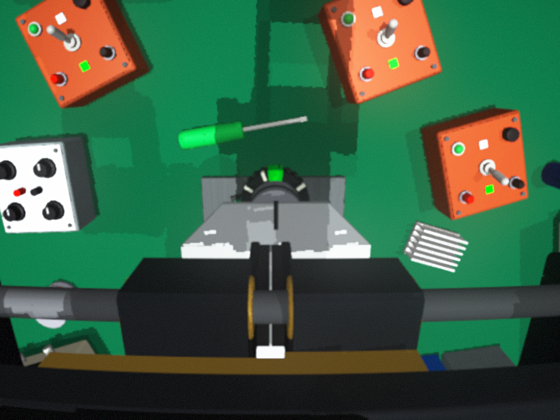

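```bash
python3 -c "
from rig import order
print(order.hand_in())"
```

```text
the job is handed in; nothing more can be done
None
```

The toggle is over on its green side and the dial's green mark stands at the index line. I handed the job in at about 15 s, with the gripper clear above the shelf and touching nothing.

- **Toggle:** I pushed the leftmost red box's toggle with the shut fingers until the force rose to about 7 N with no more motion. That is well above the 2 N that moves it. The wrist picture shows it leaning about 0.28 rad to the green side. That agrees with the 0.3 rad stop within measuring error, though the picture alone could not settle the last few hundredths.
- **Dial:** I turned it by pressing a finger on the front of the rim with about 6–8 N, in one 50° stroke and one of about 7°. The last picture shows the green mark within about 1° of the line. The mark's edges gave +0.2°, its colour centre −0.8°, and the white ticks −0.2° to −1.2°.
- **Checks that disagreed:** the wrist camera placed the dial about 2 mm nearer the robot than the top camera did. I used the wrist value and found the rim by touch.
- **Loose things:** the screwdriver and heat sink look unmoved in the wrist pictures. I did not measure the others again, but no unexpected force showed on the wrist.

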